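# Clamp the bat and index the decorating wheel to its third stop

### The arm

A 6-joint arm with a two-finger parallel gripper is mounted at the origin on the work surface. World frame = base frame: x ahead of the robot, y to its left, z up, the work surface at z = 0. Lengths are in m, angles in rad, forces in N, time in s.
With the tool pointing down it reaches from about 0.3 to 1 m from the base axis. Payload 5.1 kg.
Tool frame: the origin (TCP) lies between the finger pads; the fingertips stand 17 mm ahead of it and the grasp point (between the pads) lies 2 mm behind it (manip.tip_extent is the distance from the TCP to the fingertips, in m); z points along the fingers, y is the direction in which the jaws open and shut (so a half turn about z gives the same grasp; the last joint's range is limited). The gripper opens to 95 mm and grips with 3 to 60 N. Pads are 20 mm wide; open, the fingers measure 119 mm over their backs; the gripper's body (75 mm by 180 mm) begins 59 mm behind the grasp point.
Start: joints at [-1.274, 0.124, 1.65, -0, 1.367, -0.083], TCP at [0.241, -0.604, 0.232] pointing down, gripper open.
Joint ranges: [-2.61, 2.61], [-1.02, 2.33], [0.03, 2.71], [-1.35, 4.49], [0.32, 2.68], [-2.91, 2.91]. Speed limits (rad/s): [2.57, 2.57, 3.14, 3.14, 3.14, 3.14].

### API

Orientations are given as [roll, pitch, yaw] about the fixed x, y, z axes, in that order (R = Rz(yaw) Ry(pitch) Rx(roll)).
In Python, from cell import manip gives the robot as it stands.
- The arm moves only by the tool drive_tool, never from a script. Its argument "moves" is a list of rows, each an object with "linear": the shift along the tool's x, y, z in cm, a list of three; "roll": the turn about the tool's z in degrees. In form: [{"linear": [dx, dy, dz], "roll": roll}, ...]. A call has 1 to 5 rows; each row shifts and turns the commanded pose from where the row before left it, along the tool's axes as they then stand; what a row does not reach is not made up. A row lasts 1/12 s, in which the tool goes at most 41.7 mm and 7.16 degrees, less where a joint would pass 70% of its speed; a pose out of reach is approached as far as the arm can. A call with a gripper value outside its range is refused whole. "gripper" is the closure in counts, from 0 (fully open) to 255 (shut), set as the call begins (left out, the last holds). The fingers move at their own pace and stop on an object; the grip force is fixed at half the most. Time passes only in rows, so rows that do not move let the fingers close. It gives the time, the measured TCP pose, the force and the opening at its end, in the units of the state.
- manip.state(): the state, without advancing time (a new reading comes with each control period).
- manip.grab_frame(name): name is "side" or "top" or "wrist"; returns a dict with "img" (480x640x3 uint8, red, green, blue), "fx", "fy", "cx", "cy" (pixels), "dist" ([k1, k2, p1, p2, k3] as OpenCV has them; the pictures are not rectified), "camera_from_world" (4x4, takes a point from world to camera coordinates); the wrist camera has in their place "hand_eye" (4x4, takes a point from camera to tool coordinates, whose origin is the TCP and whose axes are the flange's). Camera axes: x right, y down, z forward; pixel columns grow to the right and rows downward; lengths in m; the calibration is good to about 2 mm. A picture is of the moment at which its call begins: read the wrist's pose just before it. There is no depth.
- manip.sign_off(): hands the job in, once; it reports no verdict.
The state is a dict: "time_s": time; "q": joint angles; "dq": joint speeds; "joint_torque": joint torques, N m; "tcp_pos": TCP position; "ee_rot": TCP orientation; "wrist_force": force on the tool from outside, world axes, zero at the start; "wrist_torque": the same for the moment, N m; "grip_width": opening from 0.0 (shut) to 1.0 (fully open).
Only numpy, scipy, OpenCV 4.12 (cv2) and the standard library are available. Lean on these libraries where they do the work, as an engineer would, in place of code of your own. Each camera call takes 0.05 s, during which the arm holds its last target. There are 200 camera calls.

### The job

The clay plate on the indexing wheel is ready to be marked out. First turn all three bat clamps clockwise to their end stops so the bat cannot creep; then, by the knob in the middle, turn the wheel back anticlockwise to its zero stop, count three clicks clockwise from there, and finish while still gripping that knob, holding the wheel steady on the third click so I can scribe the line. Do not lean on the bat or its soft clay, and do not push the other things on the table about.

Things in the scene. Friction and masses are not known exactly. Their poses are not given: they have to be found in the camera images.
- stand: Grey cast stand of the indexing decorating wheel, fixed to the table, foot 200 mm across. Origin on the table on the wheel's vertical axis. On its +x side the spring-plunger housing (36 mm wide, 152 to 186 mm off the axis, top z 80 mm) whose brass roller rides on the wheel's rim. A red zero post stands 133 mm off the axis, 40 degrees anticlockwise of +x, top z 52 mm.
- wheel (a joint): Angle (rad) of the scalloped wheel (250 mm across, top z 74 mm), growing clockwise from above; knob, bat, clamps turn with it. 0 = zero stop (red dog under rim meets red post; hard stop at -0.03). It clicks every 22.5 degrees (0.3927 rad): 0.393, 0.785, third 1.178, up to 15; leaving a click takes 0.25 N m; let go, it seats within 0.02. Starts in click 2, 3 or 4 (settles in the first second).
- hub_handle: Blue bar-shaped hand knob in the middle of the wheel, fixed to it: a bar 60 mm long (along its own x), 14 mm wide (its y), 36 mm high, on a round skirt 56 mm across and 6 mm thick. Origin on the wheel axis at the foot of the bar (z 112 mm); a white mark on the top at the +x end of the bar. Free all round above the skirt; the plate below tops out at z 98 mm.
- hub_grip (a point): Gripping point of the middle knob: on the wheel axis 22 mm above the foot of the bar (z 134 mm, bar top at 148 mm). Axes as hub_handle; close the fingers along its y.
- clampA (a joint): Angle (rad) of bat clamp A on the wheel, growing clockwise seen from above: 0 = open, toe beside the bat (starts between 0 and 0.35); 1.4 = end stop, red toe pointing straight at the wheel axis over the bat's edge. Stays where it is left; friction about 0.12 N m.
- clampB (a joint): As clampA, for clamp B.
- clampC (a joint): As clampA, for clamp C.
- clampA_grip (a point): Gripping point of bat clamp A: on its vertical turning axis, 102 mm from the wheel axis, z 120 mm. Black wing 44 mm long (own x), 12 mm wide (own y), 26 mm high (z 106 to 132 mm) on a 14 mm stem; below it a red toe 14 mm wide reaching 28 mm from the clamp's axis along own +x (toe top z 92 mm). The clamps stand 120 degrees apart.
- clampB_grip (a point): As clampA_grip, for clamp B.
- clampC_grip (a point): As clampA_grip, for clamp C.
- bat: Round wooden bat 170 mm across, 10 mm thick, lying loose on the wheel head until clamped, with a soft grey-brown clay plate stuck on it (134 mm across the rim, 14 mm high, so its top is at z 98 mm); a 44 mm hole lets the spindle through. Origin at the centre of the bat's underside (z 74 mm).
- needle_tool: Bystander: needle tool lying beside the stand, 150 mm long, wooden handle 12 mm thick. Origin near its middle, on the table.
- rib: Bystander: flat wooden rib 114 x 34 x 6 mm lying beside the stand. Origin at the centre of its underside.
- jar_a: Bystander: blue underglaze jar with white cap, 48 mm across, 65 mm high, beside the stand. Origin at the centre of its foot.
- jar_b: Bystander: orange underglaze jar with white cap, 48 mm across, 65 mm high. Origin at the centre of its foot.
- mug: Bystander: white mug 80 mm across, 95 mm high. Origin at the centre of its foot.
- clay_pot: Bystander: grey-brown clay pot 96 mm across, 85 mm high. Origin at the centre of its foot.
- bowl: Bystander: lime-green plastic bowl 210 mm across, 75 mm high. Origin at the centre of its foot.
- brush: Bystander: flat brush 200 mm long, 42 mm wide, 20 mm thick, wooden handle, lying on the table. Origin under its middle.
Not all that is in view belongs to the job. What is shaped like the bat but orange or pink is not meant.

How it is judged:
By the outcome, as a careful person would: the job done as asked, in the order asked, and still so for the second after the job is handed in, while the arm keeps its last pose, push and grip.
It also fails if it takes over 67 s, if anything falls off the work surface, if the arm or the gripper's body presses on something with over 40 N, if the wrist force passes 120 N, or if a joint passes its speed limit or range.

## Working session

There is one attempt and no reset: what is moved stays moved. The work goes in short steps, Python scripts to look and compute and a tool call to move; the robot and the scene stay as the last step left them, time stands still between calls to the robot, and variables do not carry over. Pictures are saved under pics/ and viewed, about 8 in all and at most 12, crops included, and the job is handed in when it is done.

Besides the shell and the picture viewer there is one more tool, called after "Emit:" as name(argument=value, ...) on one line, values as JSON. drive_tool: Moves the arm, as the interface text tells. Its arguments: {"type":"object","properties":{"moves":{"type":"array","items":{"type":"object","properties":{"linear":{"type":"array","items":{"type":"number"}},"roll":{"type":"number"}}}},"gripper":{"type":"number"}},"required":["moves"]}

```bash
mkdir -p pics; ls; cat > h.py <<'E'
import numpy as np, cv2
from cell import manip
def grab(n,save=None):
    s=manip.state(); f=manip.grab_frame(n)
    if save: cv2.imwrite('pics/'+save,f['img'][:,:,::-1])
    K=np.array([[f['fx'],0,f['cx']],[0,f['fy'],f['cy']],[0,0,1.]]); D=np.array(f['dist'],float)
    if 'hand_eye' in f:
        from scipy.spatial.transform import Rotation as R
        T=np.eye(4); T[:3,:3]=R.from_euler('xyz',s['ee_rot']).as_matrix(); T[:3,3]=s['tcp_pos']; W=T@np.array(f['hand_eye'])
    else: W=np.linalg.inv(np.array(f['camera_from_world']))
    return dict(img=f['img'],K=K,D=D,W=W,s=s)
def ray(g,px):
    u=cv2.undistortPoints(np.array([[px]],float),g['K'],g['D'])[0,0]
    d=g['W'][:3,:3]@np.array([u[0],u[1],1]); return g['W'][:3,3],d/np.linalg.norm(d)
def onz(g,px,z):
    o,d=ray(g,px); return o+d*(z-o[2])/d[2]
def tri(g1,p1,g2,p2):
    A=np.zeros((3,3));b=np.zeros(3);
    rs=[ray(g1,p1),ray(g2,p2)]
    for o,d in rs:
        P=np.eye(3)-np.outer(d,d);A+=P;b+=P@o
    x=np.linalg.solve(A,b); return x,[float(np.linalg.norm(np.cross(x-o,d))) for o,d in rs]
def proj(g,X):
    c=np.linalg.inv(g['W']); r,_=cv2.Rodrigues(c[:3,:3]); return cv2.projectPoints(np.array(X,float).reshape(-1,1,3),r,c[:3,3],g['K'],g['D'])[0][:,0]
E
python3 - <<'E'
from h import *
a=grab('top','t0.png');b=grab('side','s0.png')
for g in(a,b):print(g['W'].round(3),g['K'][0,0])
w=grab('wrist');print(w['W'].round(3),w['s'])
print(manip.tip_extent)
E
```

```text
pics
[[-0.025 -0.988  0.153  0.368]
 [-1.     0.024 -0.006  0.04 ]
 [ 0.002 -0.153 -0.988  1.288]
 [ 0.     0.     0.     1.   ]] 501.2671588153619
[[ 0.948 -0.216  0.234  0.168]
 [-0.318 -0.608  0.727 -1.102]
 [-0.015 -0.764 -0.645  1.134]
 [ 0.     0.     0.     1.   ]] 497.6536105650862
[[ 0.369 -0.895 -0.249  0.311]
 [-0.929 -0.356 -0.098 -0.574]
 [-0.001  0.268 -0.964  0.383]
 [ 0.     0.     0.     1.   ]] {'time_s': 0.1, 'q': array([-1.27362654e+00,  1.24441929e-01,  1.65154525e+00, -1.13627104e-05,
        1.36749172e+00, -8.26058572e-02]), 'dq': array([-0.00030412, -0.00119211, -0.00285526, -0.00171016,  0.00121956,
       -0.00214374]), 'joint_torque': array([ 2.73300029e-04, -4.18880117e+01, -3.61097038e+01,  7.76645495e-02,
        4.61516320e-02, -6.24329277e-05]), 'tcp_pos': array([ 0.24076729, -0.60316978,  0.230504  ]), 'ee_rot': array([-3.13971192e+00, -1.44551155e-04,  3.79777812e-01]), 'wrist_force': array([-0.21178878, -0.52168012,  0.04352359]), 'wrist_torque': array([0.02507169, 0.0201741 , 0.0071746 ]), 'grip_width': 1.001949234881078}
0.017
```

View pics/t0.png

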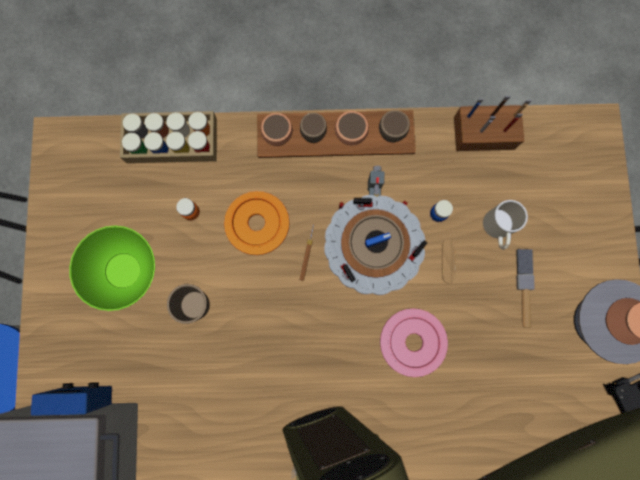

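View pics/s0.png

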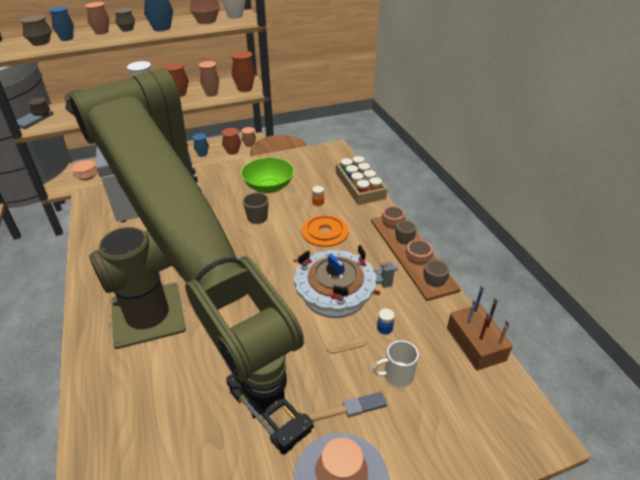

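The top view shows the wheel at (376,243), its blue knob at (378,240), and black clamps at (363,202), (418,249) and (348,272). Things that could be mistaken for the target are the orange disc (257,222), the pink disc (414,342) and the other turntable (620,320). For blue: the jar (442,211) and the corner machine. I choose the scalloped wheel with the blue bar.

```bash
python3 - <<'E'
from h import *
a=grab('top');b=grab('side')
def blue(g,box):
    x0,y0,x1,y1=box; hsv=cv2.cvtColor(g['img'],cv2.COLOR_RGB2HSV)
    m=cv2.inRange(hsv,(100,120,60),(125,255,255)); k=np.zeros_like(m);k[y0:y1,x0:x1]=m[y0:y1,x0:x1]
    return k
ps=[]
for g,box in((a,(350,220,402,266)),(b,(315,245,360,285))):
    m=blue(g,box); ys,xs=np.nonzero(m); ps.append((xs.mean(),ys.mean())); print(len(xs),ps[-1])
print(tri(a,ps[0],b,ps[1]))
for n,p,z in(('wheel',(376,243),.074),('c1',(363,202),.132),('c2',(418,249),.132),('c3',(348,272),.132),('dogL',(341,205),.05),('postR',(402,203),.05),('plunger',(376,180),.08),('mug',(510,217),.09),('jar',(442,211),.065),('needle',(308,255),.01),('rib',(448,262),.006)):print(n,onz(a,p,z).round(3))
c=cv2.resize(a['img'][160:310,300:470],None,fx=4.5,fy=4,interpolation=cv2.INTER_CUBIC)
cv2.imwrite('pics/t1.png',c[:,:,::-1])
E
```

```text
160 (np.float64(375.56875), np.float64(239.69375))
147 (np.float64(334.9591836734694), np.float64(263.44897959183675))
(array([ 0.56392717, -0.10049758,  0.1254538 ]), [0.0007172916200242996, 0.0007172916200240824])
wheel [ 0.564 -0.107  0.074]
c1 [ 0.653 -0.074  0.132]
c2 [ 0.538 -0.198  0.132]
c3 [ 0.488 -0.032  0.132]
dogL [ 0.667 -0.026  0.05 ]
postR [ 0.669 -0.181  0.05 ]
plunger [ 0.722 -0.113  0.08 ]
mug [ 0.617 -0.436  0.09 ]
jar [ 0.642 -0.277  0.065]
needle [0.547 0.061 0.01 ]
rib [ 0.52  -0.299  0.006]
```

View pics/t1.png

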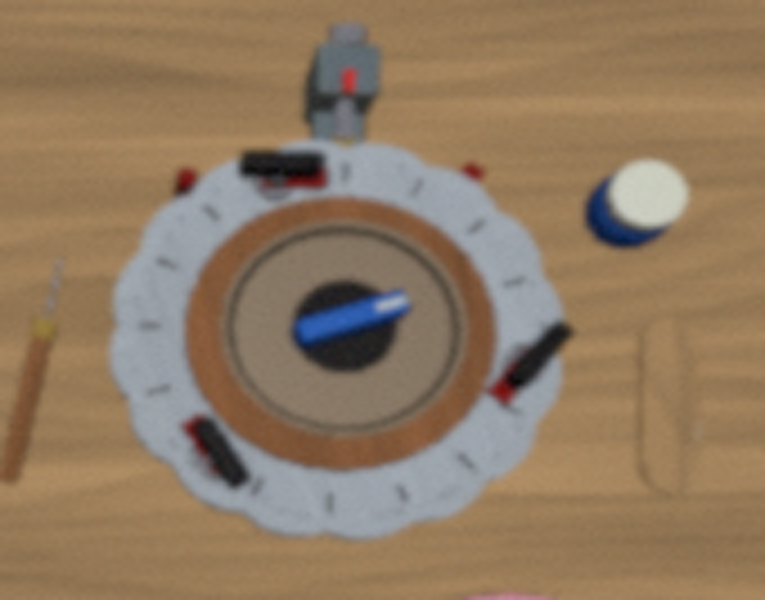

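The crop confirms it: knob bar with its white mark at the right, three black wings with red toes lying tangentially (open), red post upper left (187,180), and the dog upper right (473,172). The knob triangulates to (0.564, -0.100, 0.125). I'll move over the wheel for close views.

Emit:
drive_tool(moves=[{"linear": [3.2, -2.3, 0], "roll": 0}, {"linear": [3.2, -2.3, 0], "roll": 0}, {"linear": [3.2, -2.3, 0], "roll": 0}, {"linear": [3.2, -2.3, 0], "roll": 0}, {"linear": [3.2, -2.3, 0], "roll": 0}])

```text
time_s: 0.67
tcp_pos: [0.3474, -0.436, 0.2315]
ee_rot: [-3.142, -0.0, 0.379]
wrist_force: [0.7, -1.2, -0.3]
grip_width: 1.003
```

Emit:
drive_tool(moves=[{"linear": [3.2, -2.3, 0], "roll": 0}, {"linear": [3.2, -2.3, 0], "roll": 0}, {"linear": [3.2, -2.3, 0], "roll": 0}, {"linear": [3.2, -2.3, 0], "roll": 0}, {"linear": [3.2, -2.3, 0], "roll": 0}])

```text
time_s: 1.08
tcp_pos: [0.4535, -0.2696, 0.2318]
ee_rot: [3.141, -0.0, 0.38]
wrist_force: [0.1, -0.1, 0.0]
grip_width: 1.001
```

Emit:
drive_tool(moves=[{"linear": [3.2, -2.3, 0], "roll": 0}, {"linear": [3.2, -2.3, 0], "roll": 0}, {"linear": [3.2, -2.3, 0], "roll": 0}, {"linear": [3.2, -2.3, 0], "roll": 0}, {"linear": [0.5, 0, 0], "roll": 0}])

```text
time_s: 1.5
tcp_pos: [0.5443, -0.1318, 0.2317]
ee_rot: [-3.14, -0.002, 0.386]
wrist_force: [-0.1, 0.4, -0.5]
grip_width: 0.999
```

Emit:
drive_tool(moves=[{"linear": [0, 0, 0], "roll": 0}, {"linear": [0, 0, 0], "roll": 0}, {"linear": [0, 0, 0], "roll": 0}])

```text
time_s: 1.75
tcp_pos: [0.5417, -0.1377, 0.2315]
ee_rot: [3.142, 0.001, 0.379]
wrist_force: [0.2, 0.6, -0.0]
grip_width: 0.999
```

```bash
python3 - <<'E'
from h import *
import pickle
w=grab('wrist','w1.png');pickle.dump(w,open('w1.pkl','wb'));print(w['s']['time_s'],w['s']['tcp_pos'],w['s']['ee_rot'],w['s']['q'])
E
```

```text
1.75 [ 0.54168439 -0.13769197  0.23147819] [3.14158237e+00 6.43260529e-04 3.78509984e-01] [-3.44754479e-01 -7.69726370e-02  1.85496210e+00 -4.42873871e-04
  1.36407862e+00  8.47622862e-01]
```

View pics/w1.png

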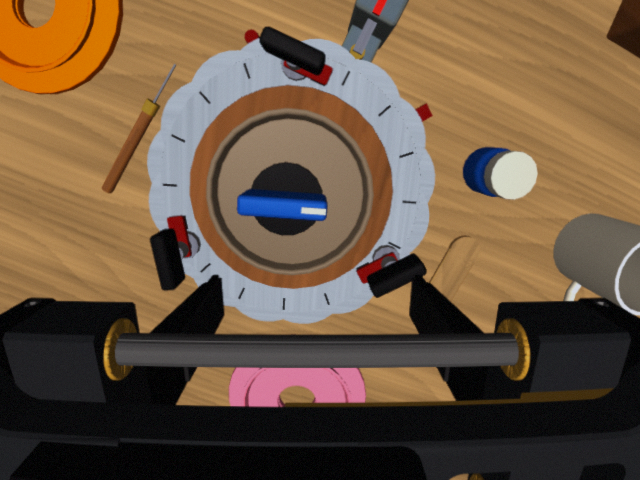

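The wrist view shows the bar (283,206), with wings at (293,49), (168,259) and (397,275), the post (252,38) and the dog (424,112). I'll take a second wrist position for heights.

Emit:
drive_tool(moves=[{"linear": [0, 3, 0], "roll": 0}, {"linear": [0, 3, 0], "roll": 0}, {"linear": [0, 0, 0], "roll": 0}, {"linear": [0, 0, 0], "roll": 0}])

```text
time_s: 2.13
tcp_pos: [0.5639, -0.1945, 0.2314]
ee_rot: [-3.141, 0.0, 0.376]
wrist_force: [-0.0, 1.1, -0.0]
grip_width: 0.996
```

```bash
cat > m.py <<'E'
from h import *
import pickle
def blobs(g,lo,hi,amin):
    hsv=cv2.cvtColor(g['img'],cv2.COLOR_RGB2HSV); m=cv2.inRange(hsv,lo,hi)
    m=cv2.morphologyEx(m,cv2.MORPH_OPEN,np.ones((3,3)))
    out=[]
    for c in cv2.findContours(m,cv2.RETR_EXTERNAL,cv2.CHAIN_APPROX_NONE)[0]:
        A=cv2.contourArea(c)
        if A>amin: r=cv2.minAreaRect(c); M=cv2.moments(c); out.append((A,(M['m10']/M['m00'],M['m01']/M['m00']),r))
    return out
def wings(g): return [b for b in blobs(g,(0,0,0),(180,255,52),600) if b[0]<3500 and b[1][1]<300 and max(b[2][1])>45 and max(b[2][1])<90]
def knob(g): return [b for b in blobs(g,(100,120,60),(125,255,255),300) if max(b[2][1])>60]
E
python3 - <<'E'
from m import *
w=grab('wrist','w2.png');pickle.dump(w,open('w2.pkl','wb'));a=pickle.load(open('w1.pkl','rb'))
print(w['s']['time_s'],w['s']['tcp_pos'],w['s']['ee_rot'])
for f in(wings,knob):
    A=f(a);B=f(w)
    for x in A:print('a',x[0],np.round(x[1],1),np.round(x[2][1],1),round(x[2][2]))
    for x in B:print('b',x[0],np.round(x[1],1),np.round(x[2][1],1),round(x[2][2]))
    for x in A:
        for y in B:
            p,e=tri(a,x[1],w,y[1])
            if e[0]<.004: print(p.round(4),np.round(e,4),np.round(x[1]),np.round(y[1]))
E
```

```text
2.1333 [ 0.56386702 -0.19453531  0.23143298] [-3.14098133e+00  4.15721102e-04  3.75809947e-01]
a 1400.5 [168.1 258.3] [59.2 34.4] 76
a 622.5 [284.5 225.1] [56.3 15.8] 4
a 1467.0 [286.9 179.4] [69.3 28.9] 4
a 1485.5 [292.2  50.5] [70.1 25.7] 26
b 1180.0 [316.7 274.6] [24.6 58.6] 63
b 1678.0 [ 93.5 257.7] [57.7 42.6] 72
b 1488.0 [206.2 179.6] [69.4 29.2] 3
b 1368.0 [201.4  51.8] [75.8 22.3] 25
[ 0.6802 -0.1473  0.5233] [0.0031 0.0031] [168. 258.] [317. 275.]
[ 0.4895 -0.0337  0.1169] [0.0002 0.0002] [168. 258.] [ 94. 258.]
[ 0.5788 -0.0985  0.108 ] [0. 0.] [287. 179.] [206. 180.]
[ 0.6621 -0.0719  0.1191] [0. 0.] [292.  51.] [201.  52.]
a 1712.5 [278.7 206. ] [89.3 24.8] 4
b 1606.5 [187.7 206.4] [88.2 23.6] 3
[ 0.5647 -0.1009  0.1442] [0.0001 0.0001] [279. 206.] [188. 206.]
```

```bash
python3 - <<'E'
from m import *
a=pickle.load(open('w1.pkl','rb'));b=pickle.load(open('w2.pkl','rb'))
cen=np.array([.5648,-.102])
# bat edge centre check: brown bat / knob axis from knob mask on top plane; PCA directions
def mask(g,lo,hi):
    return cv2.inRange(cv2.cvtColor(g['img'],cv2.COLOR_RGB2HSV),lo,hi)
for nm,g in(('a',a),('b',b)):
    tiles=[]
    for k,ang in zip('ABC',(17.6,137.6,257.6)):
        P=np.r_[cen+.102*np.array([np.cos(np.radians(ang)),np.sin(np.radians(ang))]),.12]
        u=proj(g,P)[0]; x,y=u.astype(int)
        m=mask(g,(0,0,0),(180,255,60)); sub=np.zeros_like(m); y0=max(0,y-45);x0=max(x-45,0); sub[y0:y+45,x0:x+45]=m[y0:y+45,x0:x+45]
        n,l,st,ct=cv2.connectedComponentsWithStats(sub); i=1+np.argmax(st[1:,4])
        ys,xs=np.nonzero(l==i); Q=np.array([onz(g,p,.128)[:2] for p in zip(xs,ys)]); mu=Q.mean(0); e,v=np.linalg.eigh(np.cov(Q.T)); d=v[:,1]
        print(nm,k,u.round(),'centroid',mu.round(4),'exp',P[:2].round(4),'yaw',np.degrees(np.arctan2(d[1],d[0])).round(1)%180,'len',np.sqrt(12*e).round(4))
        t=g['img'][y0:y+45,x0:x+45]; tiles.append(cv2.resize(t,(260,260),interpolation=cv2.INTER_CUBIC))
    cv2.imwrite(f'pics/tile_{nm}.png',np.hstack(tiles)[:,:,::-1])
cv2.imwrite('pics/tiles.png',np.vstack([cv2.imread('pics/tile_a.png'),cv2.imread('pics/tile_b.png')]))
for g in(a,b):
    m=mask(g,(100,120,60),(125,255,255));n,l,st,ct=cv2.connectedComponentsWithStats(m[:, :])
    k=knob(g)[0];i=l[int(k[1][1]),int(k[1][0])];ys,xs=np.nonzero(l==i);Q=np.array([onz(g,p,.145)[:2] for p in zip(xs,ys)]);e,v=np.linalg.eigh(np.cov(Q.T));d=v[:,1];print('knob',Q.mean(0),np.degrees(np.arctan2(d[1],d[0]))%180)
E
```

```text
a A [291.  50.] centroid [ 0.6602 -0.0732] exp [ 0.662  -0.0712] yaw 85.3 len [0.0146 0.0428]
a B [166. 259.] centroid [ 0.4947 -0.037 ] exp [ 0.4895 -0.0332] yaw 19.80000000000001 len [0.0221 0.0431]
a C [395. 274.] centroid [ 0.5405 -0.2116] exp [ 0.5429 -0.2016] yaw 71.9 len [0.0337 0.0602]
b A [200.  51.] centroid [ 0.6611 -0.075 ] exp [ 0.662  -0.0712] yaw 85.7 len [0.0125 0.0471]
b B [ 91. 259.] centroid [ 0.4958 -0.0393] exp [ 0.4895 -0.0332] yaw 14.900000000000006 len [0.028  0.0425]
b C [316. 274.] centroid [ 0.5458 -0.201 ] exp [ 0.5429 -0.2016] yaw 143.1 len [0.0179 0.0425]
knob [ 0.56533958 -0.10138041] 109.2235364496919
knob [ 0.56543942 -0.10199195] 109.07292884183644
```

View pics/tiles.png

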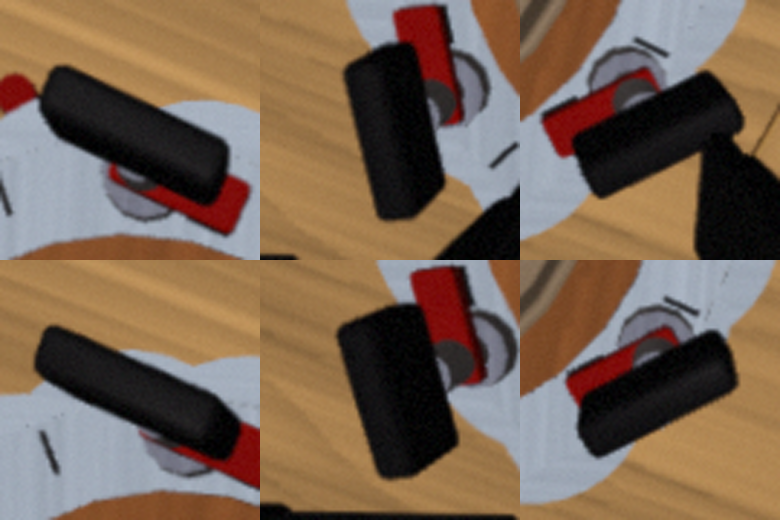

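A, B and C wing yaws read from the edges come to about 87°, 34° and 140° (the toe is still tangential on all three). Axis ≈ (0.565, -0.102), knob bar yaw 109°. Clamp B first.

Emit:
drive_tool(gripper=175, moves=[{"linear": [-0.2, -3.54, 0], "roll": 0}, {"linear": [-0.2, -3.54, 0], "roll": 0}, {"linear": [-0.2, -3.54, 0], "roll": 0}, {"linear": [-0.2, -3.54, 0], "roll": 0}, {"linear": [-0.2, -3.54, 0], "roll": 0}])

```text
time_s: 2.6
tcp_pos: [0.4879, -0.0302, 0.2315]
ee_rot: [-3.141, -0.0, 0.379]
wrist_force: [0.1, 1.0, 0.4]
grip_width: 0.704
```

Emit:
drive_tool(moves=[{"linear": [0, 0, 1.5], "roll": -6.2}, {"linear": [0, 0, 2], "roll": -6.3}, {"linear": [0, 0, 0], "roll": 0}, {"linear": [0, 0, 0], "roll": 0}])

```text
time_s: 2.93
tcp_pos: [0.4883, -0.0312, 0.1957]
ee_rot: [-3.14, 0.002, 0.596]
wrist_force: [0.5, 0.6, 0.4]
grip_width: 0.424
```

```bash
cat > go.py <<'E'
from h import *
import sys
def to(x,y,yaw):
    s=manip.state();p=s['tcp_pos'];q=s['ee_rot'][2]
    d=np.array([x,y])-p[:2]
    print('tool shift cm',round(100*(d@[np.cos(q),np.sin(q)]),2),round(100*(d@[np.sin(q),-np.cos(q)]),2),'z',p[2].round(4),'roll',round(np.degrees(q)-yaw,1),'q6',s['q'][5].round(2),'t',s['time_s'],'w',s['grip_width'],'rp',np.round(s['ee_rot'][:2],3),'tq',s['wrist_torque'].round(2))
to(*map(float,sys.argv[1:]))
E
python3 go.py .4895 -.0333 34
```

```text
tool shift cm -0.02 0.24 z 0.1957 roll 0.1 q6 0.8 t 2.9333 w 0.4239792849483052 rp [-3.14e+00  2.00e-03] tq [0.03 0.08 0.05]
```

Emit:
drive_tool(moves=[{"linear": [0, 0.24, 1.5], "roll": 0}, {"linear": [0, 0, 2], "roll": 0}, {"linear": [0, 0, 2], "roll": 0}, {"linear": [0, 0, 2], "roll": 0}, {"linear": [0, 0, 0], "roll": 0}])

```text
time_s: 3.35
tcp_pos: [0.4888, -0.0337, 0.1187]
ee_rot: [-3.137, 0.004, 0.595]
wrist_force: [-0.2, 0.4, -0.8]
grip_width: 0.314
```

```bash
python3 go.py .4895 -.0333 34; python3 -c "
from h import *
g=grab('wrist','b1.png')"
```

```text
tool shift cm 0.08 0.01 z 0.1187 roll 0.1 q6 0.8 t 3.35 w 0.3137430536398388 rp [-3.137  0.004] tq [-0.03  0.05  0.05]
```

View pics/b1.png

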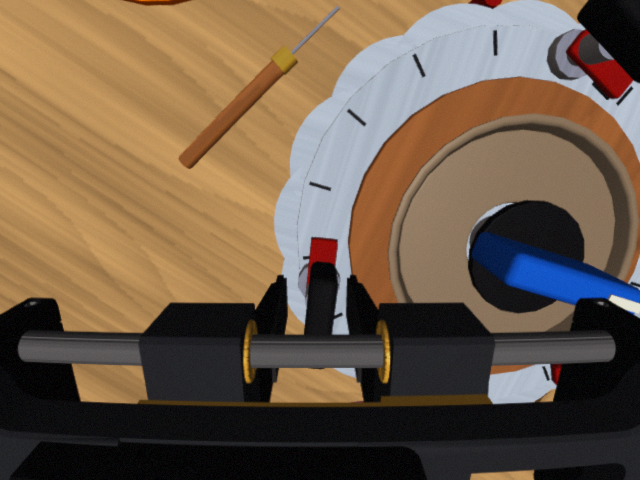

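The wing (322,285) lies centred between the fingers. Closing, then turning clockwise about 76°.

Emit:
drive_tool(gripper=255, moves=[{"linear": [0, 0, 0], "roll": 0}, {"linear": [0, 0, 0], "roll": 0}, {"linear": [0, 0, 0], "roll": 0}, {"linear": [0, 0, 0], "roll": 0}, {"linear": [0, 0, 0], "roll": 0}])

```text
time_s: 3.82
tcp_pos: [0.4915, -0.0335, 0.1237]
ee_rot: [3.141, -0.001, 0.597]
wrist_force: [-3.2, 1.8, 6.3]
grip_width: 0.125
```

Emit:
drive_tool(moves=[{"linear": [0, 0, 0], "roll": 4}, {"linear": [0, 0, 0], "roll": 6}, {"linear": [0, 0, 0], "roll": 6}, {"linear": [0, 0, 0], "roll": 6}, {"linear": [0, 0, 0], "roll": 6}])

```text
time_s: 4.23
tcp_pos: [0.4923, -0.035, 0.1237]
ee_rot: [3.138, -0.003, 0.105]
wrist_force: [-1.2, -5.1, 2.4]
grip_width: 0.126
```

```bash
python3 go.py .4895 -.0333 -42.4
```

```text
tool shift cm -0.26 -0.2 z 0.1237 roll 48.4 q6 1.29 t 4.2333 w 0.12599376320943634 rp [ 3.138e+00 -3.000e-03] tq [-0.71  0.05  0.14]
```

Emit:
drive_tool(moves=[{"linear": [0, 0, 0], "roll": 6}, {"linear": [0, 0, 0], "roll": 6}, {"linear": [0, 0, 0], "roll": 6}, {"linear": [0, 0, 0], "roll": 6}, {"linear": [0, 0, 0], "roll": 6}])

```text
time_s: 4.65
tcp_pos: [0.4927, -0.0361, 0.1237]
ee_rot: [3.138, -0.006, -0.419]
wrist_force: [1.0, -8.9, 1.3]
grip_width: 0.129
```

Emit:
drive_tool(moves=[{"linear": [0, 0, 0], "roll": 6}, {"linear": [0, 0, 0], "roll": 6}, {"linear": [0, 0, 0], "roll": 4}, {"linear": [0, 0, 0], "roll": 0}, {"linear": [0, 0, 0], "roll": 0}])

```text
time_s: 5.07
tcp_pos: [0.4927, -0.0363, 0.1237]
ee_rot: [3.14, -0.007, -0.694]
wrist_force: [1.3, -8.1, 1.7]
grip_width: 0.13
```

```bash
python3 go.py .4895 -.0333 -42.4
```

```text
tool shift cm -0.44 -0.02 z 0.1237 roll 2.6 q6 2.09 t 5.0667 w 0.12984136128217122 rp [ 3.14  -0.007] tq [-1.28 -0.12 -0.1 ]
```

Emit:
drive_tool(moves=[{"linear": [0, 0, 0], "roll": 3}, {"linear": [0, 0, 0], "roll": 0}, {"linear": [0, 0, 0], "roll": 0}])

```text
time_s: 5.32
tcp_pos: [0.4927, -0.0363, 0.1237]
ee_rot: [3.14, -0.007, -0.746]
wrist_force: [1.3, -8.5, 1.4]
grip_width: 0.126
```

```bash
python3 go.py .4895 -.0333 -42.4
```

```text
tool shift cm -0.44 -0.01 z 0.1237 roll -0.3 q6 2.14 t 5.3167 w 0.12607544760105058 rp [ 3.14  -0.007] tq [-1.36 -0.13 -0.08]
```

Emit:
drive_tool(moves=[{"linear": [0, 0, 0], "roll": 3}, {"linear": [0, 0, 0], "roll": 0}, {"linear": [0, 0, 0], "roll": 0}])

```text
time_s: 5.57
tcp_pos: [0.4934, -0.0354, 0.1238]
ee_rot: [-3.14, -0.008, -0.797]
wrist_force: [4.2, -4.6, -0.9]
grip_width: 0.124
```

```bash
python3 go.py .4895 -.0333 -42.4
```

```text
tool shift cm -0.43 0.13 z 0.1238 roll -3.2 q6 2.19 t 5.5667 w 0.12426653109849145 rp [-3.14  -0.008] tq [-0.74 -0.69  0.5 ]
```

Emit:
drive_tool(moves=[{"linear": [0, 0, 0], "roll": 3}, {"linear": [0, 0, 0], "roll": 0}, {"linear": [0, 0, 0], "roll": 0}])

```text
time_s: 5.82
tcp_pos: [0.4935, -0.035, 0.1238]
ee_rot: [-3.139, -0.007, -0.849]
wrist_force: [5.6, -3.0, 0.1]
grip_width: 0.137
```

```bash
python3 go.py .4895 -.0333 -42.4
```

```text
tool shift cm -0.39 0.19 z 0.1238 roll -6.2 q6 2.24 t 5.8167 w 0.13664922029543827 rp [-3.139 -0.007] tq [-0.42 -0.67  0.63]
```

Torque stepped from about -0.08 to +0.5/0.63 N m at yaw ≈ -44°, where the stop is expected. Release, rise, go to A.

Emit:
drive_tool(gripper=175, moves=[{"linear": [0, 0, 0], "roll": 0}, {"linear": [0, 0, 0], "roll": 0}, {"linear": [0, 0, 0], "roll": 0}, {"linear": [0, 0, -2], "roll": 0}, {"linear": [0, 0, -4], "roll": 0}])

```text
time_s: 6.23
tcp_pos: [0.4869, -0.0329, 0.1765]
ee_rot: [3.134, 0.01, -0.851]
wrist_force: [-0.0, 0.6, -0.5]
grip_width: 0.312
```

Emit:
drive_tool(moves=[{"linear": [0, 0, -4], "roll": -7}, {"linear": [0, 0, -1.5], "roll": -7}, {"linear": [0, 0, 0], "roll": -7}, {"linear": [0, 0, 0], "roll": -7}, {"linear": [0, 0, 0], "roll": -7}])

```text
time_s: 6.65
tcp_pos: [0.491, -0.0336, 0.2374]
ee_rot: [-3.141, -0.001, -0.234]
wrist_force: [-0.4, 0.4, 0.6]
grip_width: 0.314
```

Emit:
drive_tool(moves=[{"linear": [0, 0, 0], "roll": -7}, {"linear": [0, 0, 0], "roll": -7}, {"linear": [0, 0, 0], "roll": -7}, {"linear": [0, 0, 0], "roll": -7}, {"linear": [0, 0, 0], "roll": -7}])

```text
time_s: 7.07
tcp_pos: [0.4907, -0.0336, 0.2366]
ee_rot: [-3.141, 0.0, 0.377]
wrist_force: [0.1, -0.5, -0.1]
grip_width: 0.316
```

```bash
python3 go.py .54 -.115 21
```

```text
tool shift cm 1.58 9.39 z 0.2366 roll 0.6 q6 1.02 t 7.0667 w 0.316270448243566 rp [-3.141  0.   ] tq [-0.   -0.02 -0.03]
```

Emit:
drive_tool(moves=[{"linear": [0.6, 3.1, 0], "roll": 0}, {"linear": [0.5, 3.1, 0], "roll": 0}, {"linear": [0.5, 3.2, 0], "roll": 0}, {"linear": [0, 0, 0], "roll": 0}, {"linear": [0, 0, 0], "roll": 0}])

```text
time_s: 7.48
tcp_pos: [0.54, -0.1164, 0.2362]
ee_rot: [-3.14, 0.001, 0.369]
wrist_force: [-0.2, 0.2, -0.7]
grip_width: 0.312
```

```bash
cat > k.py <<'E'
from m import *
def knobyaw(g):
    m=cv2.inRange(cv2.cvtColor(g['img'],cv2.COLOR_RGB2HSV),(100,120,60),(125,255,255));n,l,st,ct=cv2.connectedComponentsWithStats(m)
    k=knob(g)[0];i=l[int(k[1][1]),int(k[1][0])];ys,xs=np.nonzero(l==i);Q=np.array([onz(g,p,.145)[:2] for p in zip(xs,ys)]);e,v=np.linalg.eigh(np.cov(Q.T));d=v[:,1];return Q.mean(0),np.degrees(np.arctan2(d[1],d[0]))%180
E
python3 - <<'E'
from k import *
g=grab('wrist','w3.png');pickle.dump(g,open('w3.pkl','wb'))
print(knobyaw(g),g['s']['tcp_pos'])
E
python3 go.py .662 -.0712 87
```

```text
(array([ 0.56604869, -0.10082399]), np.float64(106.91707153182992)) [ 0.54002623 -0.11637939  0.2361618 ]
tool shift cm 13.01 0.29 z 0.2362 roll -65.8 q6 0.89 t 7.5333 w 0.3155602251037708 rp [-3.14e+00  1.00e-03] tq [-0.02  0.01 -0.  ]
```

View pics/w3.png

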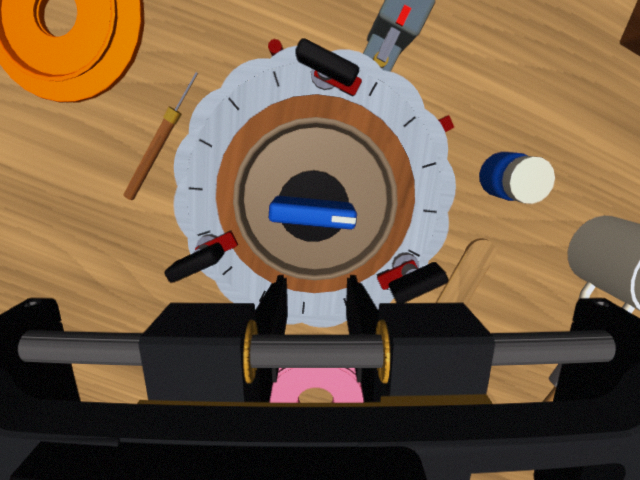

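The view shows B's toe now inward over the bat (230,241). The wheel is still in its click (knob yaw ~107–109°). On to A.

Emit:
drive_tool(moves=[{"linear": [3.25, 0.1, 0], "roll": 0}, {"linear": [3.25, 0.1, 0], "roll": 0}, {"linear": [3.25, 0.1, 0], "roll": 0}, {"linear": [3.25, 0, 0], "roll": 0}, {"linear": [0, 0, 0], "roll": -7}])

```text
time_s: 7.95
tcp_pos: [0.665, -0.0678, 0.2356]
ee_rot: [-3.141, -0.001, 0.498]
wrist_force: [-1.3, 0.2, 0.1]
grip_width: 0.312
```

Emit:
drive_tool(moves=[{"linear": [0, 0, 0], "roll": -7}, {"linear": [0, 0, 0], "roll": -7}, {"linear": [0, 0, 0], "roll": -7}, {"linear": [0, 0, 0], "roll": -7}, {"linear": [0, 0, 0], "roll": -7}])

```text
time_s: 8.37
tcp_pos: [0.6615, -0.0696, 0.2368]
ee_rot: [-3.141, -0.0, 1.112]
wrist_force: [0.2, 0.7, -0.1]
grip_width: 0.315
```

Emit:
drive_tool(moves=[{"linear": [0, 0, 1], "roll": -7}, {"linear": [0, 0, 2], "roll": -7}, {"linear": [0, 0, 1], "roll": -7}, {"linear": [0, 0, 0], "roll": -3}, {"linear": [0, 0, 0], "roll": 0}])

```text
time_s: 8.78
tcp_pos: [0.6608, -0.0697, 0.1954]
ee_rot: [-3.139, -0.001, 1.525]
wrist_force: [-0.6, -0.2, 0.3]
grip_width: 0.312
```

```bash
python3 go.py .662 -.072 87
```

```text
tool shift cm -0.23 0.13 z 0.1954 roll 0.4 q6 -0.14 t 8.7833 w 0.31155311304499983 rp [-3.139e+00 -1.000e-03] tq [-0.03 -0.07 -0.  ]
```

Emit:
drive_tool(moves=[{"linear": [-0.2, 0.13, 1.5], "roll": 0}, {"linear": [0, 0, 2], "roll": 0}, {"linear": [0, 0, 2], "roll": 0}, {"linear": [0, 0, 2], "roll": 0}, {"linear": [0, 0, 0], "roll": 0}])

```text
time_s: 9.2
tcp_pos: [0.6602, -0.0723, 0.1161]
ee_rot: [-3.133, -0.001, 1.522]
wrist_force: [-1.1, 1.3, -0.8]
grip_width: 0.312
```

Emit:
drive_tool(gripper=255, moves=[{"linear": [0, 0, 0], "roll": 0}, {"linear": [0, 0, 0], "roll": 0}, {"linear": [0, 0, 0], "roll": 0}, {"linear": [0, 0, 0], "roll": 0}, {"linear": [0, 0, 0], "roll": 0}])

```text
time_s: 9.62
tcp_pos: [0.6625, -0.0733, 0.1235]
ee_rot: [-3.139, 0.0, 1.523]
wrist_force: [-6.6, 0.4, 4.1]
grip_width: 0.126
```

```bash
python3 go.py .662 -.072 17.6
```

```text
tool shift cm 0.12 -0.06 z 0.1235 roll 69.6 q6 -0.14 t 9.6167 w 0.12588546597679415 rp [-3.139  0.   ] tq [ 0.06  1.18 -0.14]
```

Emit:
drive_tool(moves=[{"linear": [0, 0, 0], "roll": 4}, {"linear": [0, 0, 0], "roll": 6}, {"linear": [0, 0, 0], "roll": 6}, {"linear": [0, 0, 0], "roll": 6}, {"linear": [0, 0, 0], "roll": 6}])

```text
time_s: 10.03
tcp_pos: [0.6639, -0.0737, 0.1236]
ee_rot: [3.14, 0.0, 1.029]
wrist_force: [-1.5, -1.3, 0.6]
grip_width: 0.126
```

Emit:
drive_tool(moves=[{"linear": [0, 0, 0], "roll": 6}, {"linear": [0, 0, 0], "roll": 6}, {"linear": [0, 0, 0], "roll": 6}, {"linear": [0, 0, 0], "roll": 6}, {"linear": [0, 0, 0], "roll": 6}])

```text
time_s: 10.45
tcp_pos: [0.6647, -0.0741, 0.1236]
ee_rot: [3.138, -0.002, 0.506]
wrist_force: [2.7, -1.6, -0.4]
grip_width: 0.124
```

Emit:
drive_tool(moves=[{"linear": [0, 0, 0], "roll": 6}, {"linear": [0, 0, 0], "roll": 3}, {"linear": [0, 0, 0], "roll": 0}, {"linear": [0, 0, 0], "roll": 0}])

```text
time_s: 10.78
tcp_pos: [0.6646, -0.0734, 0.1236]
ee_rot: [3.14, -0.003, 0.355]
wrist_force: [1.1, -0.2, 2.3]
grip_width: 0.124
```

```bash
python3 go.py .662 -.072 17.6
```

```text
tool shift cm -0.2 -0.22 z 0.1236 roll 2.7 q6 1.03 t 10.7833 w 0.12377007930404922 rp [ 3.14e+00 -3.00e-03] tq [ 0.   -0.04  0.01]
```

Emit:
drive_tool(moves=[{"linear": [0, 0, 0], "roll": 3}, {"linear": [0, 0, 0], "roll": 0}, {"linear": [0, 0, 0], "roll": 0}])

```text
time_s: 11.03
tcp_pos: [0.6645, -0.0732, 0.1235]
ee_rot: [3.141, -0.003, 0.303]
wrist_force: [1.6, 0.2, 4.2]
grip_width: 0.125
```

```bash
python3 go.py .662 -.072 17.6
```

```text
tool shift cm -0.21 -0.19 z 0.1235 roll -0.2 q6 1.08 t 11.0333 w 0.125072622666512 rp [ 3.141e+00 -3.000e-03] tq [ 0.04  0.01 -0.04]
```

Emit:
drive_tool(moves=[{"linear": [0, 0, 0], "roll": 2.5}, {"linear": [0, 0, 0], "roll": 0}, {"linear": [0, 0, 0], "roll": 0}])

```text
time_s: 11.28
tcp_pos: [0.6645, -0.0735, 0.1236]
ee_rot: [3.14, -0.003, 0.261]
wrist_force: [0.3, -0.8, 5.7]
grip_width: 0.125
```

```bash
python3 go.py .662 -.072 17.6
```

```text
tool shift cm -0.2 -0.21 z 0.1236 roll -2.6 q6 1.12 t 11.2833 w 0.12524317617843891 rp [ 3.14e+00 -3.00e-03] tq [-0.11 -0.05  0.59]
```

Emit:
drive_tool(moves=[{"linear": [0, 0, 0], "roll": 2}, {"linear": [0, 0, 0], "roll": 0}, {"linear": [0, 0, 0], "roll": 0}])

```text
time_s: 11.53
tcp_pos: [0.6647, -0.0735, 0.1235]
ee_rot: [3.139, -0.003, 0.227]
wrist_force: [0.8, -0.8, 5.2]
grip_width: 0.129
```

```bash
python3 go.py .662 -.072 17.6
```

```text
tool shift cm -0.23 -0.21 z 0.1235 roll -4.6 q6 1.15 t 11.5333 w 0.12870975938753476 rp [ 3.139e+00 -3.000e-03] tq [-0.13 -0.24  0.73]
```

Emit:
drive_tool(gripper=175, moves=[{"linear": [0, 0, 0], "roll": 0}, {"linear": [0, 0, 0], "roll": 0}, {"linear": [0, 0, 0], "roll": 0}, {"linear": [0, 0, -2], "roll": 0}, {"linear": [0, 0, -4], "roll": 0}])

```text
time_s: 11.95
tcp_pos: [0.6588, -0.0723, 0.174]
ee_rot: [-3.135, 0.014, 0.223]
wrist_force: [0.8, -0.5, -0.5]
grip_width: 0.307
```

Emit:
drive_tool(moves=[{"linear": [-3, 0, -4], "roll": 0}, {"linear": [-3, 0, -1.5], "roll": 0}, {"linear": [-4, 0, 0], "roll": 0}, {"linear": [-3.5, 0, 0], "roll": 0}, {"linear": [0, 0, 0], "roll": 0}])

```text
time_s: 12.37
tcp_pos: [0.5311, -0.1021, 0.2281]
ee_rot: [-3.14, 0.005, 0.221]
wrist_force: [0.1, 0.7, -0.3]
grip_width: 0.311
```

Emit:
drive_tool(moves=[{"linear": [0, 2.5, 0], "roll": 0}, {"linear": [0, 2.5, 0], "roll": 0}, {"linear": [0, 0, 0], "roll": 0}, {"linear": [0, 0, 0], "roll": 0}])

```text
time_s: 12.7
tcp_pos: [0.5475, -0.1512, 0.2292]
ee_rot: [-3.14, 0.001, 0.221]
wrist_force: [0.4, 0.3, 0.1]
grip_width: 0.312
```

```bash
python3 go.py .543 -.2016 140;python3 - <<'E'
from k import *
g=grab('wrist','w4.png');print(knobyaw(g))
print([proj(g,[.543,-.2016,z])[0].round(1) for z in(.092,.12,.132)],proj(g,[.565,-.102,.084]))
E
```

```text
tool shift cm -1.55 4.81 z 0.2292 roll -127.3 q6 0.99 t 12.7 w 0.3122838533317758 rp [-3.14e+00  1.00e-03] tq [0.05 0.02 0.01]
(array([ 0.56634404, -0.10204343]), np.float64(108.98968189050532))
[array([375.4, 255.5]), array([381.1, 266.6]), array([383.9, 272.1])] [[263.82547608 202.45320409]]
```

View pics/w4.png

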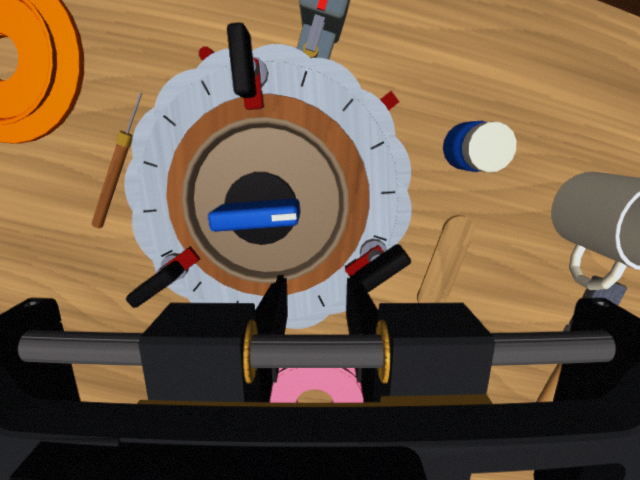

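A now points at the axis with its toe over the bat (253,95), and B's wing line (130,302)–(190,258) also points at the axis (264,202). On to C at (380,268).

Emit:
drive_tool(moves=[{"linear": [-0.7, 2.5, 0], "roll": 0}, {"linear": [-0.7, 2.5, 0], "roll": 0}, {"linear": [0, 0, 0], "roll": -7}, {"linear": [0, 0, 0], "roll": -7}, {"linear": [0, 0, 0], "roll": -7}])

```text
time_s: 13.17
tcp_pos: [0.545, -0.2019, 0.2294]
ee_rot: [-3.14, 0.0, 0.596]
wrist_force: [-0.9, -0.7, 1.0]
grip_width: 0.315
```

Emit:
drive_tool(moves=[{"linear": [0, 0, 0], "roll": -7}, {"linear": [0, 0, 0], "roll": -7}, {"linear": [0, 0, 0], "roll": -7}, {"linear": [0, 0, 0], "roll": -7}, {"linear": [0, 0, 0], "roll": -7}])

```text
time_s: 13.58
tcp_pos: [0.5451, -0.2013, 0.2295]
ee_rot: [-3.141, -0.001, 1.208]
wrist_force: [-0.0, 0.6, 0.7]
grip_width: 0.313
```

Emit:
drive_tool(moves=[{"linear": [0, 0, 0], "roll": -7}, {"linear": [0, 0, 0], "roll": -7}, {"linear": [0, 0, 0], "roll": -7}, {"linear": [0, 0, 0], "roll": -7}, {"linear": [0, 0, 0], "roll": -7}])

```text
time_s: 14.0
tcp_pos: [0.5451, -0.2013, 0.2295]
ee_rot: [-3.141, -0.001, 1.818]
wrist_force: [0.5, 0.3, 0.0]
grip_width: 0.313
```

Emit:
drive_tool(moves=[{"linear": [0, 0, 1], "roll": -7}, {"linear": [0, 0, 2], "roll": -7}, {"linear": [0, 0, 0.5], "roll": -7}, {"linear": [0, 0, 0], "roll": -7}, {"linear": [0, 0, 0], "roll": -7}])

```text
time_s: 14.42
tcp_pos: [0.5446, -0.2011, 0.1935]
ee_rot: [-3.141, -0.003, 2.429]
wrist_force: [-0.2, 0.2, 1.0]
grip_width: 0.319
```

Emit:
drive_tool(moves=[{"linear": [0, 0, 0], "roll": 0}, {"linear": [0, 0, 0], "roll": 0}])

```text
time_s: 14.58
tcp_pos: [0.5451, -0.2017, 0.1947]
ee_rot: [3.141, -0.001, 2.42]
wrist_force: [0.8, 0.7, -0.5]
grip_width: 0.314
```

```bash
python3 go.py .5445 -.203 140
```

```text
tool shift cm -0.04 -0.14 z 0.1947 roll -1.4 q6 -1.3 t 14.5833 w 0.31430076466498463 rp [ 3.141e+00 -1.000e-03] tq [ 0.05 -0.12  0.06]
```

Emit:
drive_tool(moves=[{"linear": [0, -0.1, 1.5], "roll": -1.4}, {"linear": [0, 0, 2], "roll": 0}, {"linear": [0, 0, 2], "roll": 0}, {"linear": [0, 0, 1.9], "roll": 0}, {"linear": [0, 0, 0], "roll": 0}])

```text
time_s: 15.0
tcp_pos: [0.5418, -0.2016, 0.1164]
ee_rot: [-3.14, -0.008, 2.444]
wrist_force: [-0.6, 1.2, -0.7]
grip_width: 0.313
```

Emit:
drive_tool(gripper=255, moves=[{"linear": [0, 0, 0], "roll": 0}, {"linear": [0, 0, 0], "roll": 0}, {"linear": [0, 0, 0], "roll": 0}, {"linear": [0, 0, 0], "roll": 0}, {"linear": [0, 0, 0], "roll": 0}])

```text
time_s: 15.42
tcp_pos: [0.5452, -0.2058, 0.1229]
ee_rot: [-3.139, 0.006, 2.446]
wrist_force: [0.5, -6.7, -2.1]
grip_width: 0.126
```

```bash
python3 go.py .5445 -.203 77.6
```

```text
tool shift cm 0.24 0.17 z 0.1229 roll 62.6 q6 -1.33 t 15.4167 w 0.12608590533022088 rp [-3.139  0.006] tq [-1.07 -0.08  0.13]
```

Emit:
drive_tool(moves=[{"linear": [0, 0, 0], "roll": 4}, {"linear": [0, 0, 0], "roll": 6}, {"linear": [0, 0, 0], "roll": 6}, {"linear": [0, 0, 0], "roll": 6}, {"linear": [0, 0, 0], "roll": 6}])

```text
time_s: 15.83
tcp_pos: [0.5441, -0.2068, 0.1228]
ee_rot: [-3.139, 0.007, 1.953]
wrist_force: [-5.2, -11.1, 0.1]
grip_width: 0.126
```

Emit:
drive_tool(moves=[{"linear": [0, 0, 0], "roll": 6}, {"linear": [0, 0, 0], "roll": 6}, {"linear": [0, 0, 0], "roll": 6}, {"linear": [0, 0, 0], "roll": 6}, {"linear": [0, 0, 0], "roll": 6}])

```text
time_s: 16.25
tcp_pos: [0.5429, -0.2071, 0.1228]
ee_rot: [-3.139, 0.008, 1.429]
wrist_force: [-9.5, -10.1, 2.7]
grip_width: 0.124
```

Emit:
drive_tool(moves=[{"linear": [0, 0, 0], "roll": 2.5}, {"linear": [0, 0, 0], "roll": 0}, {"linear": [0, 0, 0], "roll": 0}])

```text
time_s: 16.5
tcp_pos: [0.5431, -0.2071, 0.1228]
ee_rot: [-3.14, 0.008, 1.39]
wrist_force: [-8.0, -10.6, 0.9]
grip_width: 0.124
```

```bash
python3 go.py .5445 -.203 77.6
```

```text
tool shift cm 0.43 0.06 z 0.1228 roll 2.0 q6 -0.27 t 16.5 w 0.12354159792154026 rp [-3.14   0.008] tq [-1.87  1.32 -0.08]
```

Emit:
drive_tool(moves=[{"linear": [0, 0, 0], "roll": 3}, {"linear": [0, 0, 0], "roll": 0}, {"linear": [0, 0, 0], "roll": 0}])

```text
time_s: 16.75
tcp_pos: [0.5428, -0.2071, 0.1228]
ee_rot: [-3.14, 0.009, 1.34]
wrist_force: [-9.5, -10.1, 1.8]
grip_width: 0.124
```

```bash
python3 go.py .5445 -.203 77.6
```

```text
tool shift cm 0.44 0.07 z 0.1228 roll -0.8 q6 -0.22 t 16.75 w 0.1237776114647825 rp [-3.14   0.009] tq [-1.79  1.52  0.68]
```

Emit:
drive_tool(moves=[{"linear": [0, 0, 0], "roll": 2.5}, {"linear": [0, 0, 0], "roll": 0}, {"linear": [0, 0, 0], "roll": 0}])

```text
time_s: 17.0
tcp_pos: [0.5429, -0.2068, 0.1229]
ee_rot: [-3.14, 0.008, 1.296]
wrist_force: [-8.4, -9.4, 3.1]
grip_width: 0.13
```

```bash
python3 go.py .5445 -.203 77.6
```

```text
tool shift cm 0.41 0.06 z 0.1229 roll -3.3 q6 -0.17 t 17.0 w 0.1301205504396654 rp [-3.14   0.008] tq [-1.66  1.54  0.67]
```

All three clamps hit their stops (torque plateau 0.6–0.7 N m). Release C and go over the knob.

Emit:
drive_tool(gripper=175, moves=[{"linear": [0, 0, 0], "roll": 0}, {"linear": [0, 0, 0], "roll": 0}, {"linear": [0, 0, 0], "roll": 0}, {"linear": [0, 0, -2], "roll": 0}, {"linear": [0, 0, -4], "roll": 0}])

```text
time_s: 17.42
tcp_pos: [0.5414, -0.2014, 0.176]
ee_rot: [-3.131, -0.002, 1.294]
wrist_force: [0.1, 0.4, -0.1]
grip_width: 0.312
```

Emit:
drive_tool(moves=[{"linear": [0, 0, -4], "roll": 0}, {"linear": [0, 0, -1], "roll": 0}, {"linear": [0, 0, 0], "roll": 0}, {"linear": [0, 0, 0], "roll": 0}])

```text
time_s: 17.75
tcp_pos: [0.5449, -0.2032, 0.2318]
ee_rot: [3.14, 0.0, 1.295]
wrist_force: [0.9, -0.5, 0.1]
grip_width: 0.312
```

```bash
python3 go.py .535 -.125 21;python3 go.py .566 -.103 109
```

```text
tool shift cm 7.25 -3.08 z 0.2318 roll 53.2 q6 -0.17 t 17.75 w 0.3120961563268241 rp [3.14 0.  ] tq [ 0.01 -0.05  0.04]
tool shift cm 10.22 -0.7 z 0.2318 roll -34.8 q6 -0.17 t 17.75 w 0.3120961563268241 rp [3.14 0.  ] tq [ 0.01 -0.05  0.04]
```

Emit:
drive_tool(moves=[{"linear": [3.6, -0.3, 0], "roll": 0}, {"linear": [3.6, -0.4, 0], "roll": 0}, {"linear": [0, 0, 0], "roll": 0}, {"linear": [0, 0, 0], "roll": 0}])

```text
time_s: 18.08
tcp_pos: [0.5563, -0.1304, 0.228]
ee_rot: [-3.137, -0.0, 1.297]
wrist_force: [-0.3, -0.7, -0.1]
grip_width: 0.313
```

```bash
python3 go.py .566 -.103 109; python3 - <<'E'
from k import *
g=grab('wrist','w5.png');pickle.dump(g,open('w5.pkl','wb'));print(knobyaw(g), proj(g,[[.565,-.102,.09],[.565,-.102,.135]]))
E
```

```text
tool shift cm 2.9 0.2 z 0.228 roll -34.7 q6 -0.05 t 18.0833 w 0.3133867121413676 rp [-3.137 -0.   ] tq [-0.03 -0.    0.02]
(array([ 0.56424303, -0.09951098]), np.float64(108.45657017399813)) [[317.55891162 201.95899709]
 [317.55288691 212.58194894]]
```

View pics/w5.png

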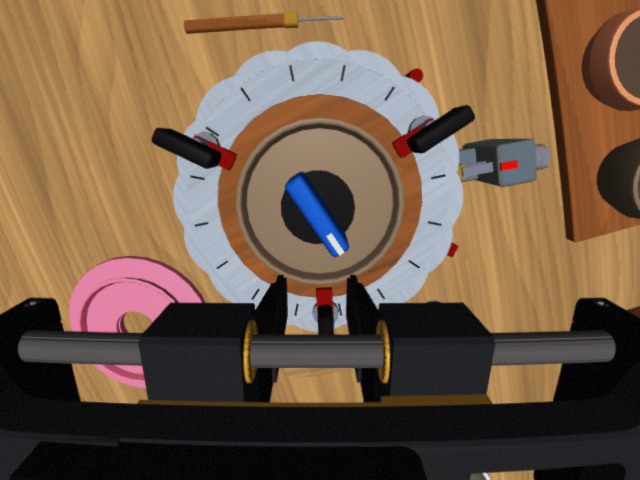

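All three toes point at the axis over the bat (A (405,147), B (224,153), C (324,297)). The wheel is in its original click (knob ≈108.5°). Now grip the knob.

Emit:
drive_tool(moves=[{"linear": [2.95, 0.1, 0], "roll": 0}, {"linear": [0, 0, 0], "roll": -7}, {"linear": [0, 0, 0], "roll": -7}, {"linear": [0, 0, 0], "roll": -7}, {"linear": [0, 0, 0], "roll": -7}])

```text
time_s: 18.55
tcp_pos: [0.5657, -0.105, 0.2294]
ee_rot: [-3.139, -0.001, 1.788]
wrist_force: [0.6, 0.0, -0.1]
grip_width: 0.312
```

Emit:
drive_tool(moves=[{"linear": [0, 0, 1], "roll": -6.5}, {"linear": [0, 0, 2], "roll": 0}, {"linear": [0, 0, 0], "roll": 0}, {"linear": [0, 0, 0], "roll": 0}])

```text
time_s: 18.88
tcp_pos: [0.5649, -0.1047, 0.1986]
ee_rot: [-3.138, -0.003, 1.895]
wrist_force: [-0.1, -0.3, 0.9]
grip_width: 0.315
```

```bash
python3 go.py .565 -.102 109
```

```text
tool shift cm 0.25 0.09 z 0.1986 roll -0.4 q6 -0.6 t 18.8833 w 0.31484501080800953 rp [-3.138e+00 -3.000e-03] tq [-0.01 -0.12 -0.03]
```

Emit:
drive_tool(moves=[{"linear": [0.25, 0.1, 1.5], "roll": 0}, {"linear": [0, 0, 2], "roll": 0}, {"linear": [0, 0, 1.8], "roll": 0}, {"linear": [0, 0, 1], "roll": 0}, {"linear": [0, 0, 0], "roll": 0}])

```text
time_s: 19.3
tcp_pos: [0.565, -0.1014, 0.1357]
ee_rot: [-3.138, -0.002, 1.896]
wrist_force: [-0.4, -0.0, 0.5]
grip_width: 0.317
```

Emit:
drive_tool(gripper=255, moves=[{"linear": [0, 0, 0], "roll": 0}, {"linear": [0, 0, 0], "roll": 0}, {"linear": [0, 0, 0], "roll": 0}, {"linear": [0, 0, 0], "roll": 0}, {"linear": [0, 0, 0], "roll": 0}])

```text
time_s: 19.72
tcp_pos: [0.5637, -0.103, 0.1393]
ee_rot: [-3.133, 0.0, 1.896]
wrist_force: [-14.4, -5.0, 6.7]
grip_width: 0.147
```

```bash
python3 go.py .565 -.102 109
```

```text
tool shift cm 0.05 0.16 z 0.1393 roll -0.3 q6 -0.6 t 19.7167 w 0.14693480220286437 rp [-3.133  0.   ] tq [-0.74  2.04 -0.15]
```

Emit:
drive_tool(moves=[{"linear": [0, -0.15, 0], "roll": 0}, {"linear": [0, 0, 0], "roll": 0}])

```text
time_s: 19.88
tcp_pos: [0.5636, -0.103, 0.1394]
ee_rot: [-3.138, 0.001, 1.896]
wrist_force: [-8.2, -2.9, 3.0]
grip_width: 0.149
```

```bash
python3 go.py .565 -.102 109
```

```text
tool shift cm 0.05 0.16 z 0.1394 roll -0.4 q6 -0.6 t 19.8833 w 0.14869286091075049 rp [-3.138e+00  1.000e-03] tq [-0.53  1.27 -0.16]
```

Emit:
drive_tool(moves=[{"linear": [0, 0, 0], "roll": -4.5}, {"linear": [0, 0, 0], "roll": -4.5}, {"linear": [0, 0, 0], "roll": -4.5}, {"linear": [0, 0, 0], "roll": -4.5}, {"linear": [0, 0, 0], "roll": -4.5}])

```text
time_s: 20.3
tcp_pos: [0.5631, -0.103, 0.1394]
ee_rot: [-3.136, -0.002, 2.292]
wrist_force: [-10.3, -2.8, 3.4]
grip_width: 0.147
```

```bash
python3 go.py .565 -.102 109
```

```text
tool shift cm -0.05 0.2 z 0.1394 roll 22.3 q6 -0.99 t 20.3 w 0.14745834662550653 rp [-3.136e+00 -2.000e-03] tq [-0.67  1.49 -0.29]
```

Emit:
drive_tool(moves=[{"linear": [0, 0, 0], "roll": -4.5}, {"linear": [0, 0, 0], "roll": -4.5}, {"linear": [0, 0, 0], "roll": -4.5}, {"linear": [0, 0, 0], "roll": -4.5}, {"linear": [0, 0, 0], "roll": -3}])

```text
time_s: 20.72
tcp_pos: [0.563, -0.1035, 0.1394]
ee_rot: [-3.136, -0.003, 2.659]
wrist_force: [-11.5, -5.0, 4.5]
grip_width: 0.147
```

```bash
python3 go.py .565 -.102 109
```

```text
tool shift cm -0.11 0.22 z 0.1394 roll 43.3 q6 -1.36 t 20.7167 w 0.1465699200922899 rp [-3.136e+00 -3.000e-03] tq [-0.66  1.48 -0.04]
```

Emit:
drive_tool(moves=[{"linear": [0.1, -0.05, 0], "roll": -2}, {"linear": [0, 0, 0], "roll": 0}])

```text
time_s: 20.88
tcp_pos: [0.563, -0.1035, 0.1394]
ee_rot: [-3.138, -0.001, 2.69]
wrist_force: [-6.0, -5.0, 2.0]
grip_width: 0.145
```

```bash
python3 go.py .565 -.102 109
```

```text
tool shift cm -0.12 0.22 z 0.1394 roll 45.1 q6 -1.39 t 20.8833 w 0.1446214027651851 rp [-3.138e+00 -1.000e-03] tq [-0.76  0.79 -0.4 ]
```

Emit:
drive_tool(moves=[{"linear": [0, 0, 0], "roll": -3}, {"linear": [0, 0, 0], "roll": 0}])

```text
time_s: 21.05
tcp_pos: [0.5629, -0.1035, 0.1394]
ee_rot: [-3.138, -0.001, 2.743]
wrist_force: [-7.2, -5.4, 3.1]
grip_width: 0.146
```

```bash
python3 go.py .565 -.102 109
```

```text
tool shift cm -0.14 0.22 z 0.1394 roll 48.1 q6 -1.44 t 21.05 w 0.14596837876928762 rp [-3.138e+00 -1.000e-03] tq [-0.71  1.01 -0.37]
```

Emit:
drive_tool(moves=[{"linear": [0, 0, 0], "roll": -3}, {"linear": [0, 0, 0], "roll": 0}])

```text
time_s: 21.22
tcp_pos: [0.5628, -0.1035, 0.1394]
ee_rot: [-3.138, -0.002, 2.795]
wrist_force: [-7.0, -5.0, 2.3]
grip_width: 0.147
```

```bash
python3 go.py .565 -.102 109
```

```text
tool shift cm -0.15 0.22 z 0.1394 roll 51.2 q6 -1.5 t 21.2167 w 0.1466256283527798 rp [-3.138e+00 -2.000e-03] tq [-0.75  0.99 -0.3 ]
```

Emit:
drive_tool(moves=[{"linear": [0, 0, 0], "roll": -4}, {"linear": [0, 0, 0], "roll": -4}, {"linear": [0, 0, 0], "roll": -4}, {"linear": [0, 0, 0], "roll": -3}, {"linear": [0, 0, 0], "roll": 0}])

```text
time_s: 21.63
tcp_pos: [0.5629, -0.1039, 0.1394]
ee_rot: [-3.137, -0.002, 3.059]
wrist_force: [-5.7, -6.5, 1.9]
grip_width: 0.148
```

```bash
python3 go.py .565 -.102 109
```

```text
tool shift cm -0.2 0.2 z 0.1394 roll 66.3 q6 -1.76 t 21.6333 w 0.1476120982326688 rp [-3.137e+00 -2.000e-03] tq [-0.71  0.97  0.32]
```

Emit:
drive_tool(moves=[{"linear": [0, 0, 0], "roll": -2}, {"linear": [0, 0, 0], "roll": 0}])

```text
time_s: 21.8
tcp_pos: [0.5629, -0.1039, 0.1394]
ee_rot: [-3.138, -0.002, 3.091]
wrist_force: [-7.7, -5.8, 1.7]
grip_width: 0.147
```

```bash
python3 go.py .565 -.102 109
```

```text
tool shift cm -0.2 0.2 z 0.1394 roll 68.1 q6 -1.79 t 21.8 w 0.14713507592698868 rp [-3.138e+00 -2.000e-03] tq [-0.92  0.96 -0.56]
```

Emit:
drive_tool(moves=[{"linear": [0, 0, 0], "roll": -2}, {"linear": [0, 0, 0], "roll": 0}])

```text
time_s: 21.97
tcp_pos: [0.5629, -0.1039, 0.1394]
ee_rot: [-3.138, -0.002, 3.126]
wrist_force: [-7.1, -5.1, 1.4]
grip_width: 0.15
```

```bash
python3 go.py .565 -.102 109
```

```text
tool shift cm -0.21 0.19 z 0.1394 roll 70.1 q6 -1.83 t 21.9667 w 0.150114958180369 rp [-3.138e+00 -2.000e-03] tq [-0.92  1.01 -0.69]
```

Emit:
drive_tool(moves=[{"linear": [0, 0, 0], "roll": -2}, {"linear": [0, 0, 0], "roll": 0}])

```text
time_s: 22.13
tcp_pos: [0.563, -0.1039, 0.1394]
ee_rot: [-3.138, -0.002, -3.123]
wrist_force: [-6.9, -6.1, 1.1]
grip_width: 0.154
```

```bash
python3 go.py .565 -.102 109
```

```text
tool shift cm -0.2 0.18 z 0.1394 roll -287.9 q6 -1.86 t 22.1333 w 0.1537382644832193 rp [-3.138e+00 -2.000e-03] tq [-0.87  0.9  -0.88]
```

Torque builds steadily to -0.88 N m near yaw 177–181°, as it should at the zero stop after three clicks back. I'll cross-check with the dog/post angle in the first wrist view.

```bash
python3 - <<'E'
from m import *
c=np.array([.565,-.102])
for f,pp in(('w1',[(252,38),(424,112)]),('w3',[(274,46),(446,123)]),('w5',[(417,75),(453,249)])):
    g=pickle.load(open(f+'.pkl','rb'));A=[]
    for p in pp:
        P=onz(g,p,.052)[:2]-c; A.append(np.degrees(np.arctan2(P[1],P[0]))); print(f,np.hypot(*P).round(3),A[-1].round(1))
    print('diff',A[0]-A[1])
print(manip.state()['time_s'],manip.state()['q'][5])
E
```

```text
w1 0.13 34.8
w1 0.136 -38.6
diff 73.4535907232019
w3 0.132 35.3
w3 0.136 -40.3
diff 75.65257519470771
w5 0.132 35.0
w5 0.138 -37.3
diff 72.22397871737186
22.1333 -1.8620849203982763
```

Dog–post angle ≈74° = 67.5° + contact offset, so the wheel started in click 3 and is now at zero. Going clockwise three clicks (back to tool yaw ≈108.6°, roll total +72.5).

Emit:
drive_tool(moves=[{"linear": [0, 0, 0], "roll": 4.5}, {"linear": [0, 0, 0], "roll": 4.5}, {"linear": [0, 0, 0], "roll": 4.5}, {"linear": [0, 0, 0], "roll": 4.5}, {"linear": [0, 0, 0], "roll": 4.5}])

```text
time_s: 22.55
tcp_pos: [0.5633, -0.1037, 0.1394]
ee_rot: [-3.137, 0.0, 2.766]
wrist_force: [-5.3, -6.3, 2.0]
grip_width: 0.148
```

Emit:
drive_tool(moves=[{"linear": [0, 0, 0], "roll": 4.5}, {"linear": [0, 0, 0], "roll": 4.5}, {"linear": [0, 0, 0], "roll": 4.5}, {"linear": [0, 0, 0], "roll": 4.5}, {"linear": [0, 0, 0], "roll": 4.5}])

```text
time_s: 22.97
tcp_pos: [0.5636, -0.1036, 0.1394]
ee_rot: [-3.138, 0.002, 2.374]
wrist_force: [-4.5, -5.1, 0.5]
grip_width: 0.146
```

Emit:
drive_tool(moves=[{"linear": [0, 0, 0], "roll": 4.5}, {"linear": [0, 0, 0], "roll": 4.5}, {"linear": [0, 0, 0], "roll": 4.5}, {"linear": [0, 0, 0], "roll": 4.5}, {"linear": [0, 0, 0], "roll": 3}])

```text
time_s: 23.38
tcp_pos: [0.5636, -0.1033, 0.1394]
ee_rot: [-3.14, 0.003, 2.007]
wrist_force: [-3.7, -4.7, -0.3]
grip_width: 0.141
```

Emit:
drive_tool(moves=[{"linear": [0, 0, 0], "roll": 3}, {"linear": [0, 0, 0], "roll": 2}, {"linear": [0, 0, 0], "roll": 0}, {"linear": [0, 0, 0], "roll": 0}])

```text
time_s: 23.72
tcp_pos: [0.5637, -0.1033, 0.1394]
ee_rot: [-3.14, 0.002, 1.921]
wrist_force: [-4.1, -3.8, 0.5]
grip_width: 0.143
```

```bash
python3 go.py .565 -.102 108.6; python3 - <<'E'
from k import *
g=grab('wrist','w6.png');pickle.dump(g,open('w6.pkl','wb'))
E
```

```text
tool shift cm 0.07 0.17 z 0.1394 roll 1.5 q6 -0.62 t 23.7167 w 0.1434985957649663 rp [-3.14e+00  2.00e-03] tq [-0.7   0.48 -0.45]
```

View pics/w6.png

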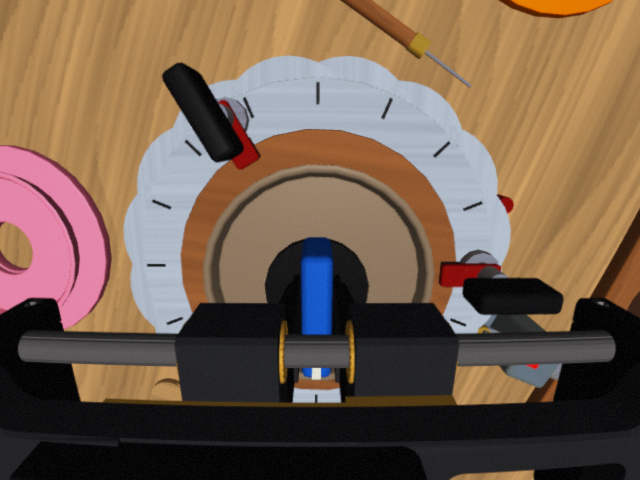

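The wheel is pulled clockwise, into the click (torque -0.45 at 110.1°). 1.5° remain.

Emit:
drive_tool(moves=[{"linear": [0, 0, 0], "roll": 1.5}, {"linear": [0, 0, 0], "roll": 0}, {"linear": [0, 0, 0], "roll": 0}])

```text
time_s: 24.02
tcp_pos: [0.5637, -0.1033, 0.1394]
ee_rot: [-3.14, 0.002, 1.895]
wrist_force: [-3.5, -3.9, 0.4]
grip_width: 0.143
```

```bash
python3 go.py .565 -.102 108.6
```

```text
tool shift cm 0.08 0.16 z 0.1394 roll -0.0 q6 -0.6 t 24.0167 w 0.14263911223003198 rp [-3.14e+00  2.00e-03] tq [-0.71  0.56 -0.51]
```

Emit:
drive_tool(moves=[{"linear": [0, 0, 0], "roll": 0.8}, {"linear": [0, 0, 0], "roll": 0}, {"linear": [0, 0, 0], "roll": 0}])

```text
time_s: 24.27
tcp_pos: [0.5637, -0.1033, 0.1394]
ee_rot: [-3.14, 0.003, 1.883]
wrist_force: [-3.9, -4.2, -0.4]
grip_width: 0.145
```

```bash
python3 go.py .565 -.102 108.6
```

```text
tool shift cm 0.08 0.16 z 0.1394 roll -0.7 q6 -0.58 t 24.2667 w 0.14491983521096657 rp [-3.14e+00  3.00e-03] tq [-0.64  0.49  0.05]
```

Torque crosses zero here. I'll check the seat by comparing the rim tick marks with the earlier seated pictures.

```bash
python3 - <<'E'
from m import *
g=grab('wrist','w7.png');pickle.dump(g,open('w7.pkl','wb'))
c=np.array([.565,-.102]);th=np.radians(np.arange(0,360,.1))
def ticks(g):
    R=np.arange(.098,.116,.0005);P=np.array([[c[0]+r*np.cos(t),c[1]+r*np.sin(t),.074] for r in R for t in th])
    u=proj(g,P).astype(np.float32).reshape(len(R),-1,2)
    im=cv2.GaussianBlur(cv2.cvtColor(g['img'],cv2.COLOR_RGB2GRAY),(0,0),.7)
    s=cv2.remap(im,u[...,0].copy(),u[...,1].copy(),cv2.INTER_LINEAR).astype(float)
    ok=((u[...,1]<295)&(u[...,1]>2)&(u[...,0]>2)&(u[...,0]<637)).all(0)
    x=s.mean(0); from scipy.ndimage import median_filter as mf
    d=mf(x,61,mode='wrap')-x; d[~ok]=0
    from scipy.signal import find_peaks
    pk,_=find_peaks(d,height=12,width=(5,40),distance=100); return pk*.1, d[pk]
for f in('w1','w3','w5','w6','w7'):
    p,h=ticks(pickle.load(open(f+'.pkl','rb')))
    print(f,[(round(float(a),1),round(float(a)%22.5,1),int(b)) for a,b in zip(p,h)])
E
```

```text
w1 [(39.6, 17.1, 49), (62.3, 17.3, 49), (85.0, 17.5, 48), (107.8, 17.8, 52), (153.0, 18.0, 50), (264.8, 17.3, 20), (287.1, 17.1, 55), (309.4, 16.9, 61), (331.8, 16.8, 59), (354.4, 16.9, 49)]
w3 [(37.7, 15.2, 48), (60.4, 15.4, 51), (83.1, 15.6, 48), (105.8, 15.8, 49), (128.5, 16.0, 19), (151.1, 16.1, 53), (262.9, 15.4, 23), (285.2, 15.2, 56), (307.5, 15.0, 64), (329.9, 14.9, 57), (352.4, 14.9, 59)]
w5 [(17.4, 17.4, 19), (40.5, 18.0, 51), (63.2, 18.2, 48), (85.9, 18.4, 49), (108.6, 18.6, 52), (131.3, 18.8, 25), (153.8, 18.8, 56), (176.3, 18.8, 57), (198.7, 18.7, 57), (310.2, 17.7, 61), (332.7, 17.7, 56), (355.2, 17.7, 60)]
w6 [(24.7, 2.2, 20), (42.1, 19.6, 69), (64.8, 19.8, 67), (87.5, 20.0, 68), (110.3, 20.3, 64), (132.7, 20.2, 42), (155.3, 20.3, 74), (177.7, 20.2, 80), (200.1, 20.1, 82)]
w7 [(22.9, 0.4, 19), (40.3, 17.8, 68), (63.1, 18.1, 68), (85.8, 18.3, 68), (108.4, 18.4, 66), (131.0, 18.5, 42), (153.6, 18.6, 72), (176.0, 18.5, 79), (198.3, 18.3, 83)]
```

The ticks read (mod 22.5°) 17.4° at the start, 15.4–18.3° when seated after the clamps, and 18.3° now. I'll nudge 1° clockwise to the middle of the seat and re-measure.

Emit:
drive_tool(moves=[{"linear": [0, 0, 0], "roll": 1}, {"linear": [0, 0, 0], "roll": 0}, {"linear": [0, 0, 0], "roll": 0}, {"linear": [0, 0, 0], "roll": 0}])

```text
time_s: 24.65
tcp_pos: [0.5637, -0.1033, 0.1394]
ee_rot: [-3.14, 0.003, 1.867]
wrist_force: [-2.9, -4.3, 1.2]
grip_width: 0.151
```

```bash
python3 go.py .565 -.102 108.6; python3 - <<'E'
from m import *
from scipy.ndimage import median_filter as mf
from scipy.signal import find_peaks
g=grab('wrist','w8.png')
c=np.array([.565,-.102]);th=np.radians(np.arange(35,205,.1))
R=np.arange(.098,.116,.0005);P=np.array([[c[0]+r*np.cos(t),c[1]+r*np.sin(t),.074] for r in R for t in th])
for n,G in(('w1',pickle.load(open('w1.pkl','rb'))),('w5',pickle.load(open('w5.pkl','rb'))),('now',g)):
    u=proj(G,P).astype(np.float32).reshape(len(R),-1,2)
    x=cv2.remap(cv2.cvtColor(G['img'],cv2.COLOR_RGB2GRAY),u[...,0].copy(),u[...,1].copy(),cv2.INTER_LINEAR).astype(float).mean(0)
    d=mf(x,61)-x; pk,_=find_peaks(d,height=40,width=(5,40),distance=100)
    print(n,(35+pk*.1).round(1))
E
```

```text
tool shift cm 0.08 0.16 z 0.1394 roll -1.6 q6 -0.57 t 24.65 w 0.15055924943292742 rp [-3.14e+00  3.00e-03] tq [-0.68  0.49  0.46]
w1 [ 39.6  62.3  85.  107.8 153.  175.5 197.8]
w5 [ 40.5  63.2  85.9 108.6 153.8 176.3 198.7]
now [ 40.1  62.8  85.6 108.2 130.7 153.3 175.7 198.1]
```

The ticks now sit within 0.2–0.6° of both seated references. I'll ease off the torque slightly and hand in while gripping.

Emit:
drive_tool(moves=[{"linear": [0, 0, 0], "roll": -0.4}, {"linear": [0, 0, 0], "roll": 0}, {"linear": [0, 0, 0], "roll": 0}, {"linear": [0, 0, 0], "roll": 0}])

```text
time_s: 25.03
tcp_pos: [0.5637, -0.1033, 0.1394]
ee_rot: [-3.14, 0.003, 1.873]
wrist_force: [-3.0, -4.5, 0.1]
grip_width: 0.147
```

```bash
python3 go.py .565 -.102 108.6; python3 -c "
from h import *
print(manip.sign_off())"
```

```text
tool shift cm 0.08 0.16 z 0.1394 roll -1.3 q6 -0.57 t 25.0333 w 0.14704874083899047 rp [-3.14e+00  3.00e-03] tq [-0.68  0.48  0.37]
the job is handed in; nothing more can be done
None
```

The job is done and handed in at 25.0 s of the 67 s allowed. The gripper is still closed on the middle knob, holding the wheel on the third click.

- **Clamps:** I turned B, then A, then C clockwise until each hit its end stop. The wrist torque levelled off at about 0.6–0.7 N m each time. A picture afterwards showed all three toes over the bat, pointing at the axis.
- **Zero stop:** I turned the knob anticlockwise until the torque climbed to −0.88 N m, after 67.5° plus the stop's slack. The angle between the red dog and post in the earlier pictures, about 74°, agrees with a start in click 3.
- **Third click:** From there I turned clockwise three clicks. In the last tick-mark check, just before a final 0.4° easing back, the rim was within about 0.2–0.6° of the seated start (+0.4°) and after-clamp (−0.5°) pictures.

**Checks that were less clean:**
- One picture, taken after clamp B, read about 2° off the start picture; the wheel may have shifted a little within its click, or the reading was off. Later pictures agreed again.
- The bar slipped a degree or two in the fingers at the zero stop.
- A torque of about 0.37 N m and 5 N of side load remained on the knob at hand-in.
- I took no picture after that last easing, and I did not check separately that the things on the table stayed put. No unexpected contact force showed up during the moves.

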